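# Slide the long pumice bar under the flap

## Robot

A 6-joint arm with a two-finger parallel gripper is mounted at the origin on the work surface. World frame = base frame: x ahead of the robot, y to its left, z up, the work surface at z = 0. Lengths are in mm, angles in degrees, forces in N, time in s.
With the tool pointing down it reaches from about 350 to 725 mm from the base axis. Payload 6 kg.
Tool frame: the origin (TCP) lies between the finger pads; the fingertips stand 22 mm ahead of it and the grasp point (between the pads) lies 3 mm ahead of it; z points along the fingers, y is the line along which they close (so a half turn about z gives the same grasp; the last joint's range is limited). The gripper opens to 85 mm and grips with 20 to 120 N. Pads are 22 mm wide; open, the fingers measure 114 mm over their backs; the gripper's body (76 mm by 85 mm) begins 54 mm behind the grasp point. The pads swing forward as they close: fully open they stand 13 mm farther back than shut.
Start: joints at [91.255, 2.303, 4.859, 0, -92.561, -19.12], TCP at [184.037, 571.055, 232.661] pointing down, gripper open.
Joint ranges: [-146.85, 146.85], [-73.84, 115.35], [-62.03, 85.46], [-188.31, 113.3], [-161.28, -10.13], [-171.36, 171.36]. Speed limits (degrees/s): [147.25, 147.25, 172.46, 180, 180, 180].

## Interface

Orientations are given as [roll, pitch, yaw] about the fixed x, y, z axes, in that order (R = Rz(yaw) Ry(pitch) Rx(roll)).
In Python, from station import sensors, grab_frame, get_calibration, finish_job, boxes_of gives the robot as it stands.
- The arm moves only by the tool carry_out, never from a script. Its argument "targets" is a list that holds one entry, the list of rows, each a list of 6 numbers: the shift along the world's x, y, z each as a share of 25 mm, from -1 to 1, then the turn, a rotation vector about the world's x, y, z each as a share of 4 degrees, from -1 to 1. In form: [[[dx, dy, dz, ax, ay, az], ...]]. A call has 1 to 8 rows; each row shifts and turns the commanded pose from where the row before left it; what a row does not reach is not made up. A row lasts 1/12 s, in which the tool goes at most 41.7 mm and 7.16 degrees, less where a joint would pass 70% of its speed; a pose out of reach is approached as far as the arm can. A call with a number of a shift or a turn outside -1 to 1 is refused whole. A call with a gripper value outside its range is refused whole. "claw" is the gripper's target within -1 to 1 (shut at 1, half-way at 0, fully open at -1), set as the call begins (left out, the last holds). The fingers move at their own pace and stop on an object; the grip force is fixed at half the most. Time passes only in rows, so rows that do not move let the fingers close. It gives the time, the measured TCP pose, the force, the opening and the grip force at its end, in the units of the state.
- sensors.observe(): the state, without advancing time (a new reading comes with each control period).
- grab_frame(name): name is "side" or "top" or "wrist"; returns the picture (480x640x3 uint8, blue, green, red); there is no depth.
- get_calibration(name): a dict with "mtx" (3x3 intrinsics, pixels), "origin" and "orientation" of the camera in the world. Camera axes: x right, y down, z forward; pixel columns grow to the right and rows downward; lengths in mm; the calibration is good to about 2 mm. A picture is of the moment at which its call begins: read the wrist's pose just before it. get_calibration takes no time and is no camera call; for the wrist camera it gives the pose at the moment of the call.
- finish_job(): hands the job in; it is judged then, once.
Trained networks look in the newest picture that a camera, given by its name, has taken for a name from the list of things; names that differ only in an ending like _2 or _b are one class to them, and where a whole thing is asked for, a point or a joint stands for the part that bears it (a point fixed in the world has none). Each returns a list of dicts, best first, with "p" (0 to 1); they miss things now and then, are a little off and sometimes report something else, mostly with a low value. They report only what shows in the picture. A call takes as long as a camera call. They do not tell look-alikes from the thing itself.
- boxes_of(camera, thing): "extent" ([left, top, right, bottom] in pixels, round what is visible of it).
The state is a dict: "time": time; "joints": joint angles; "joint_vel": joint speeds; "joint_torque": joint torques, N m; "ee_pos": TCP position; "eef_rot": TCP orientation; "force": force on the tool from outside, world axes, zero at the start; "torque": the same for the moment, N m; "width": opening from 0.0 (shut) to 1.0 (fully open); "grip_force": force on a finger pad.
Only numpy, scipy, OpenCV 4.12 (cv2) and the standard library are available. Lean on these libraries where they do the work, as an engineer would, in place of code of your own. Each camera call takes 0.05 s, during which the arm holds its last target. There are 200 camera calls.

## Task

Put the long pumice bar away: slide it endwise into the empty bay of the low plywood rack, under the shut flap, until its end is right at the back of the bay, and leave it lying there flat and straight with the rest of it standing out at the front. Do not shift the white soapstone bowl.

Things in the scene. Friction and masses are not known exactly. Their poses are not given: they have to be found in the camera images.
- bar_center (a point): Centre of the long pumice bar: loose, plain grey, rectangular, 190 mm long (its x axis), 40 wide (y), 30 high (z), about 0.15 kg, both ends alike. It starts flat on the bench, this point 15 mm up, its length within 35 degrees of left-right as the robot sees it. The short rounded pumice lump (75 mm) is not it.
- bay_mouth (a point): Middle of the empty bay's mouth, at bench level. x: level, straight into the bay, away from the robot; y: across it; z: up. The bay is 72 mm wide (36 either side of this point), 46 high from bench to flap and 70 deep from mouth to a solid back board; its floor is the bench. With the bar's end at the back its centre is at x = -25 mm here and 120 mm of it stands out.
- rack: Low plywood rack fixed on the bench, 300 mm wide (y), 86 deep (x); origin under its middle bay's centre, 35 mm behind the mouths. Three bays 90 mm apart (y = -90, 0, 90) under one flap, fixed shut, front edge above the mouths, top 55 mm up (hinges 60). Two bays hold loose blocks standing out up to 35 mm at the front; any one of the three may be the empty one.
- bowl_center (a point): Centre, half-way up, of the loose white soapstone bowl, 120 mm across the rim and 55 mm high, upright on the bench to the left or right of the bar and rack (not one of the row of bowls along the far edge). To be left where it is.
Things that resemble listed ones, but are neither listed nor needed, are in the scene too. There is more than one size of the part that bears bar_center; the job needs the smaller.

How it is judged (in metres and radians):
At the end, for the whole second after the job is handed in: The bar lies at rest and flat on the bench (centre under 25 mm high), endwise in the empty bay: its end within 15 mm of the back board, its centre within 25 mm of the bay's middle line, its length within 12 degrees of straight in (x of bar_center in the frame of bay_mouth between -0.04 and -0.015 m and y of bar_center in the frame of bay_mouth between -0.025 and 0.025 m and z of bar_center in the frame of bay_mouth below 0.025 m and angle between the x axis of bar_center and the x axis of bay_mouth, either way round below 0.22 rad and linear speed of bar below 0.02 m/s); the robot touches nothing.
It fails at once if the white soapstone bowl is shifted by more than 20 mm (distance of bowl_center from where it was at the start of the episode above 0.02 m).
It also fails if it takes over 38 s, if anything falls off the work surface, if the arm or the gripper's body presses on something with over 40 N, if the wrist force passes 120 N, or if a joint passes its speed limit or range.

## Working session

There is one attempt and no reset: what is moved stays moved. The work goes in short steps, Python scripts to look and compute and a tool call to move; the robot and the scene stay as the last step left them, time stands still between calls to the robot, and variables do not carry over. Pictures are saved under pics/ and viewed, at most 10 in all, crops included, and the job is handed in when it is done.

Besides the shell and the picture viewer there is one more tool, called after "Call:" in YAML: its name, and indented under it one key for each argument. carry_out: Moves the arm, as the interface text tells. Its arguments: {"type":"object","properties":{"targets":{"type":"array"},"claw":{"type":"number"}},"required":["targets"]}

```bash
mkdir -p pics; cat > h.py <<'E'
import numpy as np, cv2
from station import *
from scipy.spatial.transform import Rotation as R
def ray(cal,u,v):
    K=np.array(cal["mtx"]); o=np.array(cal["origin"],float); q=np.array(cal["orientation"],float)
    M=q if q.shape==(3,3) else R.from_euler("xyz",q,degrees=True).as_matrix()
    return o, M@np.linalg.solve(K,[u,v,1])
def onz(cal,u,v,z=0):
    o,d=ray(cal,u,v); return (o+d*(z-o[2])/d[2])[:2].round(1)
def proj(cal,p):
    K=np.array(cal["mtx"]); o=np.array(cal["origin"],float); q=np.array(cal["orientation"],float)
    M=q if q.shape==(3,3) else R.from_euler("xyz",q,degrees=True).as_matrix()
    c=K@(M.T@(np.array(p)-o)); return c[:2]/c[2]
E
python3 - <<'E'
from h import *
for n in ("top","side"):
    im=grab_frame(n); cv2.imwrite(f"pics/{n}0.png",im); c=get_calibration(n); print(n,c)
    for t in ("bar_center","rack","bowl_center"):
        for b in boxes_of(n,t): print(t,round(b["p"],2),np.round(b["extent"]), onz(c,(b["extent"][0]+b["extent"][2])/2,(b["extent"][1]+b["extent"][3])/2,20))
print(sensors.observe())
E
```

```text
top {'mtx': array([[562.66814452,   0.        , 318.64190245],
       [  0.        , 562.66814452, 243.17698843],
       [  0.        ,   0.        ,   1.        ]]), 'origin': array([ 152.80082195, -114.08009477, 1606.40963437]), 'orientation': array([-1.67311824e+02, -5.37560482e-02, -8.56735219e+01])}
bar_center 0.96 [458. 278. 493. 378.] [ 299.8 -544.1]
bar_center 0.9 [286. 252. 350. 284.] [436.3 -92. ]
rack 0.57 [240. 173. 342. 212.] [656.   4.]
bowl_center 0.62 [387. 226. 429. 265.] [ 522.  -346.7]
side {'mtx': array([[556.79388389,   0.        , 315.75006187],
       [  0.        , 556.79388389, 239.16234504],
       [  0.        ,   0.        ,   1.        ]]), 'origin': array([-393.47029884, -958.98529916,  955.81668505]), 'orientation': array([-126.21404547,   -1.07015769,  -45.49526626])}
bar_center 0.86 [356. 329. 435. 432.] [ 290.4 -547.7]
bar_center 0.64 [275. 232. 329. 282.] [ 444.4 -106.4]
rack 0.78 [282. 178. 375. 242.] [666.1   1.4]
{'time': 0.4, 'joints': array([ 9.12543991e+01,  2.30822966e+00,  4.85289672e+00, -4.61032488e-03,
       -9.25630256e+01, -1.91215644e+01]), 'joint_vel': array([-0.02274021, -0.01629522,  0.00357169,  0.09565903, -0.02175668,
       -0.02521633]), 'joint_torque': array([ 1.99027309e-03, -3.67401552e+01,  3.47002923e+01,  6.92406356e+00,
       -1.66242968e-03,  6.49157954e-06]), 'ee_pos': array([184.01581764, 571.01765209, 232.54093051]), 'eef_rot': array([ 1.79981146e+02, -1.66212449e-03, -1.78669595e+01]), 'force': array([ 0.02833781, -0.41200732,  0.2703537 ]), 'torque': array([-0.02567202, -0.00853424,  0.01455536]), 'grip_force': 0.0, 'width': 1.0022335136243223}
```

View pics/top0.png

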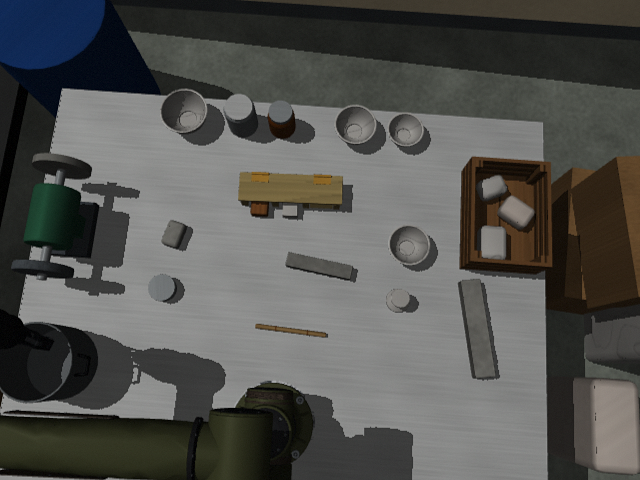

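View pics/side0.png

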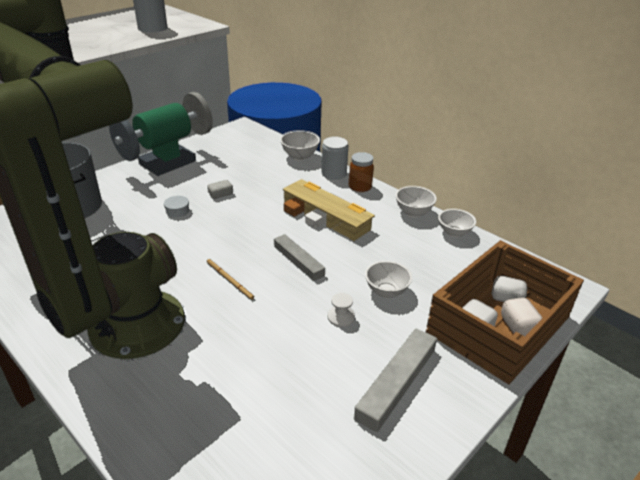

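The top picture shows two plain grey bars: one at (320,266), about 65 px ≈ 190 mm long, and one at (478,328), about 100 px ≈ 290 mm. The smaller, at (320,266), fits the 190 mm description. The lump at (174,234) is short. The rack is at (291,190), with blocks at (259,210) and (290,211), so the right-hand bay near (323,207) looks empty. The white bowl is at (409,246). I'll confirm this in an enlarged crop.

```bash
python3 - <<'E'
from h import *
im=cv2.imread("pics/top0.png"); c=get_calibration("top")
a=im[160:300,225:365]; cv2.imwrite("pics/crop1.png",cv2.resize(a,(600,600),interpolation=cv2.INTER_CUBIC)[:, :])
hsv=cv2.cvtColor(im,cv2.COLOR_BGR2HSV); print(im[266,320],im[255,320],im[190,291],im[280,340],im[277,325])
g=cv2.cvtColor(im,cv2.COLOR_BGR2GRAY)
def fit(m,z,x0,y0,x1,y1):
    k=np.zeros_like(m); k[y0:y1,x0:x1]=m[y0:y1,x0:x1]
    n,l,s,_=cv2.connectedComponentsWithStats(k); i=1+s[1:,4].argmax(); 
    ys,xs=np.where(l==i); P=np.array([onz(c,x,y,z) for x,y in zip(xs,ys)],np.float32)
    r=cv2.minAreaRect(P); print(s[i],r,cv2.boxPoints(r).round(0).tolist())
fit(((g>75)&(g<150)).astype(np.uint8),30,275,245,362,290)
fit(((hsv[...,1]>70)&(hsv[...,0]>15)&(hsv[...,0]<35)&(g>90)).astype(np.uint8),55,230,165,352,206)
E
```

```text
[81 85 87] [136 138 136] [ 68 105 122] [137 140 139] [137 139 137]
[ 275  245   87   45 3670] ((437.9626770019531, -92.16022491455078), (127.20356750488281, 246.80943298339844), 4.339643478393555) [[365.0, 26.0], [384.0, -220.0], [511.0, -210.0], [492.0, 36.0]]
[ 238  172  105   32 2734] ((661.0446166992188, 5.6927947998046875), (85.91404724121094, 298.3321838378906), 2.042675018310547) [[613.0, 153.0], [623.0, -145.0], [709.0, -142.0], [699.0, 156.0]]
```

View pics/crop1.png

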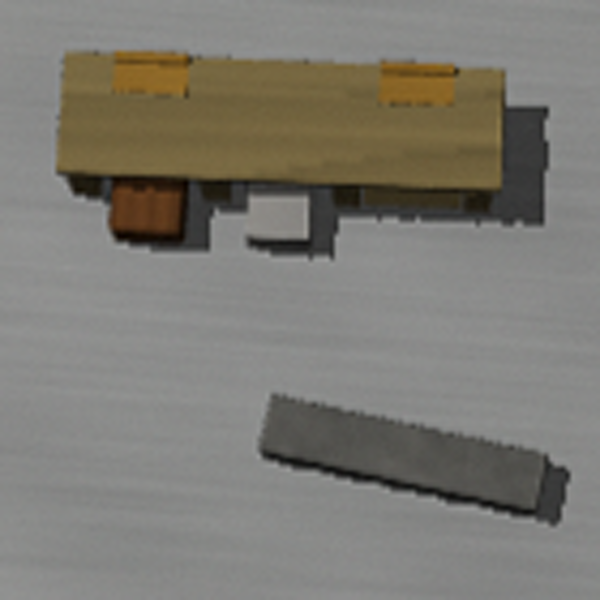

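The crop shows the right-hand bay at crop (412,198) empty, with blocks standing out of the left and middle bays. The bar's top face has crop corners (275,396), (547,455), (535,512) and (263,455). The rack's top corners are (63,52), (505,70), (502,188) and (57,172).

```bash
python3 - <<'E'
from h import *
c=get_calibration("top"); s=140/600
f=lambda L,z:np.array([onz(c,225+x*s-.4,160+y*s-.4,z) for x,y in L])
B=f([(275,396),(547,455),(535,512),(263,455)],30); K=f([(63,52),(505,70),(502,188),(57,172)],55)
print("bar",B.tolist(),B.mean(0), np.linalg.norm(B[1]-B[0]))
d=B[0]+B[3]-B[1]-B[2]; print("bar yaw",np.degrees(np.arctan2(d[1],d[0])))
d=K[0]+K[3]-K[1]-K[2]; w=d/np.linalg.norm(d); fx=np.array([w[1],-w[0]])
print("rack",K.tolist(),K.mean(0),"y-axis ang",np.degrees(np.arctan2(d[1],d[0])), "len",np.linalg.norm(d)/2)
fm=(K[2]+K[3])/2; print("front mid",fm,"bay mouth(empty)",fm-90*w,"fx",fx)
print("bench mouth ends", f([(362,208),(463,208)],0))
E
```

```text
bar [[474.5, -5.5], [448.3, -189.1], [409.6, -183.6], [434.1, -1.0]] [441.625 -94.8  ] 185.45996872640737
bar yaw 82.11756922530789
rack [[696.2, 157.0], [706.1, -143.0], [622.8, -146.5], [611.3, 152.0]] [659.1     4.875] y-axis ang 92.0477987439402 len 299.44123380055726
front mid [617.05   2.75] bay mouth(empty) [620.26598995 -87.19252281] fx [0.99936136 0.03573322]
bench mouth ends [[ 617.7  -51.9]
 [ 623.  -121.7]]
```

Call:
carry_out:
  targets:
    - [[0.36,-0.97,0,0,0,-0.71],[0.36,-0.97,0,0,0,-0.71],[0.36,-0.97,0,0,0,-0.71],[0.36,-0.97,0,0,0,-0.71],[0.36,-0.97,0,0,0,-0.71],[0.36,-0.97,0,0,0,-0.71],[0.36,-0.97,0,0,0,-0.71],[0.36,-0.97,0,0,0,-0.71]]
  claw: -1

```text
time: 1.07
ee_pos: [256.3, 375.8, 232.8]
eef_rot: [-180.0, 0.0, -40.7]
force: [0.2, -0.6, 0.5]
width: 0.998
grip_force: 0.0
```

Call:
carry_out:
  targets:
    - [[0.36,-0.97,0,0,0,-0.71],[0.36,-0.97,0,0,0,-0.71],[0.36,-0.97,0,0,0,-0.71],[0.36,-0.97,0,0,0,-0.71],[0.36,-0.97,0,0,0,-0.71],[0.36,-0.97,0,0,0,-0.71],[0.36,-0.97,0,0,0,-0.71],[0.36,-0.97,0,0,0,-0.71]]

```text
time: 1.73
ee_pos: [328.2, 181.9, 232.9]
eef_rot: [-180.0, 0.0, -63.4]
force: [0.2, 0.7, 0.4]
width: 1.001
grip_force: 0.0
```

Call:
carry_out:
  targets:
    - [[0.36,-0.97,0,0,0,-0.71],[0.36,-0.97,0,0,0,-0.71],[0.36,-0.97,0,0,0,-0.71],[0.36,-0.97,0,0,0,-0.71],[0.36,-0.97,0,0,0,-0.71],[0.36,-0.97,0,0,0,-0.71],[0.36,-0.97,0,0,0,-0.71],[0.36,-0.97,0,0,0,-0.71]]

```text
time: 2.4
ee_pos: [400.2, -12.3, 233.0]
eef_rot: [-180.0, 0.0, -86.2]
force: [1.0, 0.6, 0.0]
width: 1.0
grip_force: 0.0
```

Call:
carry_out:
  targets:
    - [[0.36,-0.97,0,0,0,-0.71],[0.36,-0.97,0,0,0,-0.71],[0.36,-0.97,0,0,0,-0.71],[0.36,-0.97,0,0,0,-0.71],[0,0,0,0,0,0]]

```text
time: 2.82
ee_pos: [436.4, -111.0, 232.1]
eef_rot: [179.9, -0.1, -97.7]
force: [-1.3, 1.4, -1.2]
width: 1.001
grip_force: 0.0
```

```bash
python3 - <<'E'
from h import *
s=sensors.observe(); c=get_calibration("wrist"); im=grab_frame("wrist"); cv2.imwrite("pics/w1.png",im)
import pickle; pickle.dump(c,open("w1.pkl","wb")); print(s["time"],s["ee_pos"],s["eef_rot"],s["joints"])
for t in ("bar_center","rack"):
    for b in boxes_of("wrist",t): print(t,b)
E
```

```text
2.8167 [ 436.37895762 -111.00021722  232.12463857] [ 1.79922780e+02 -6.75281830e-02 -9.77443518e+01] [ 1.16353980e+01 -2.10284522e+01 -1.58022555e+01  3.82431075e-02
 -9.53214478e+01 -1.93762803e+01]
bar_center {'extent': [286.7, 117.6, 340.7, 323.2], 'p': 0.87}
rack {'extent': [0.0, 197.7, 150.1, 479.7], 'p': 0.98}
```

View pics/w1.png

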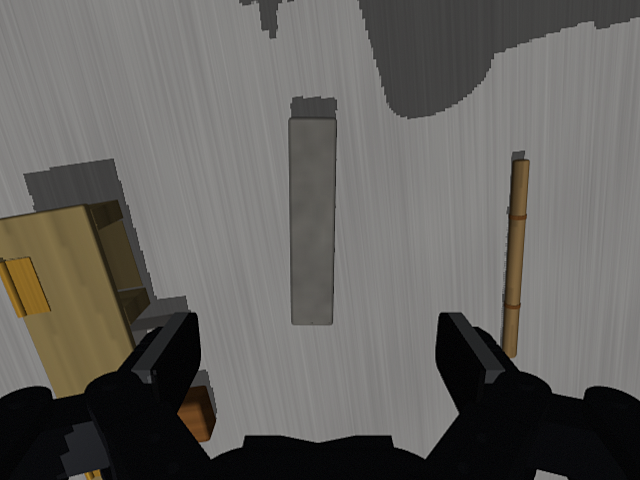

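The wrist picture shows the bar squarely in line with the fingers, with top-face corners at about (290,119), (336,119), (332,323) and (291,323). The empty bay is at the left (120,245).

```bash
python3 - <<'E'
from h import *; import pickle
c=pickle.load(open("w1.pkl","rb"))
B=np.array([onz(c,*p,30) for p in [(290,119),(336,119),(332,323),(291,323)]])
print(B.tolist(),B.mean(0)); d=B[2]+B[3]-B[0]-B[1]; print(np.degrees(np.arctan2(d[1],d[0])),np.linalg.norm(d)/2)
print("rack front top right corner",onz(c,85,206,55),"left-ish front edge",onz(c,132,348,55))
E
```

```text
[[448.5, -189.0], [411.4, -184.0], [437.7, -1.5], [476.0, -6.8]] [443.4   -95.325]
81.60833511861173 184.32344533455313
rack front top right corner [ 620.  -144.9] left-ish front edge [617.  -14.4]
```

Call:
carry_out:
  targets:
    - [[0.17,0.04,-1,0,0,-0.1],[0,0,-1,0,0,0],[0,0,-1,0,0,0],[0,0,-1,0,0,0],[0,0,-1,0,0,0],[0,0,-1,0,0,0],[0,0,-1,0,0,0],[0,0,-0.6,0,0,0]]

```text
time: 3.63
ee_pos: [439.1, -105.7, 40.1]
eef_rot: [179.9, 0.0, -97.7]
force: [-0.2, 0.4, -0.0]
width: 0.997
grip_force: 0.0
```

Call:
carry_out:
  targets:
    - [[0,0,-0.5,0,0,0],[0,0,0,0,0,0],[0,0,0,0,0,0]]

```text
time: 3.88
ee_pos: [440.1, -106.2, 30.4]
eef_rot: [180.0, -0.0, -97.7]
force: [0.2, 0.9, 1.3]
width: 1.002
grip_force: 0.0
```

Call:
carry_out:
  targets:
    - [[0,0,0,0,0,0],[0,0,0,0,0,0],[0,0,0,0,0,0],[0,0,0,0,0,0],[0,0,0,0,0,0],[0,0,0,0,0,0],[0,0,0,0,0,0],[0,0,0,0,0,0]]
  claw: 1

```text
time: 4.55
ee_pos: [441.0, -107.2, 31.6]
eef_rot: [-179.9, -0.0, -97.8]
force: [-1.2, 0.2, 5.4]
width: 0.002
grip_force: 3.0
```

The fingers shut fully without holding the bar, so I'm looking at what happened.

```bash
python3 - <<'E'
from h import *; import pickle
s=sensors.observe(); print(s["ee_pos"],s["width"],s["grip_force"],s["force"])
w=grab_frame("wrist"); pickle.dump(get_calibration("wrist"),open("w2.pkl","wb")); a=grab_frame("side")
cv2.imwrite("pics/w2.png",np.hstack([cv2.resize(w,(400,300)),cv2.resize(a[150:360,160:440],(400,300))]))
E
```

```text
[ 441.02318682 -107.19899521   31.55669173] 0.0024580734901531696 2.971905640370096 [-1.16874831  0.20117488  5.37032183]
```

View pics/w2.png

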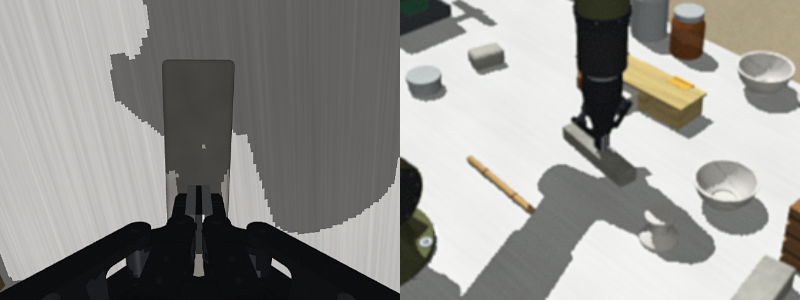

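The wrist half shows the shut fingertips (200,186) resting on top of the bar rather than straddling it. The far end of the bar is at (163–234, 60). I'm checking heights against the calibration.

```bash
python3 - <<'E'
from h import *; import pickle
c=pickle.load(open("w2.pkl","rb")); c1=pickle.load(open("w1.pkl","rb"))
print(c["origin"],c["orientation"],c1["origin"])
for z in (0,15,30): print(z,[proj(c,(x,y,z)).round() for x,y in ((448.5,-189),(411.4,-184))])
for z in (30,20,10,0,-10): print(z,"tip",proj(c,(441,-107.2,z)).round())
print("w1 finger tips expected", [proj(c1,np.array([436.4,-111,232.1-9])+42.5*k*np.array([-.99,.135,0])).round() for k in (-1,1)])
E
```

```text
[ 431.09428791 -179.71710878  172.38931814] [1.63280075e+02 1.04515704e-01 1.72203874e+02] [ 426.96715464 -183.47502965  373.0268248 ]
0 [array([273., 104.]), array([365., 104.])]
15 [array([268., 103.]), array([370., 102.])]
30 [array([263., 101.]), array([375., 100.])]
30 tip [318. 317.]
20 tip [318. 306.]
10 tip [318. 296.]
0 tip [318. 287.]
-10 tip [318. 279.]
w1 finger tips expected [array([214., 309.]), array([422., 309.])]
```

The bar hasn't moved. Both wrist views show the fingertips about 20 mm shorter ahead of the reported TCP than stated. I'll rise, open, shift 35 mm toward the rear end (which keeps the gripper body off the flap), and go lower.

Call:
carry_out:
  targets:
    - [[0,0,1,0,0,0],[-0.13,-0.9,0.6,0,0,-0.1]]

```text
time: 4.82
ee_pos: [437.6, -128.2, 71.5]
eef_rot: [-180.0, 0.0, -98.0]
force: [1.7, -0.1, 0.2]
width: 0.002
grip_force: 0.0
```

Call:
carry_out:
  targets:
    - [[0,0,0,0,0,0],[0,0,0,0,0,0],[0,0,0,0,0,0],[0,0,0,0,0,0],[0,0,0,0,0,0],[0,0,0,0,0,0],[0,0,0,0,0,0],[0,0,0,0,0,0]]
  claw: -1

```text
time: 5.48
ee_pos: [437.0, -129.3, 69.9]
eef_rot: [180.0, -0.0, -98.2]
force: [-0.8, 0.4, -0.6]
width: 0.996
grip_force: 0.0
```

Call:
carry_out:
  targets:
    - [[0,0,-1,0,0,0],[0,0,-0.7,0,0,0],[0,0,-0.2,0,0,0],[0,0,-0.2,0,0,0],[0,0,0,0,0,0]]

```text
time: 5.9
ee_pos: [436.8, -129.5, 17.4]
eef_rot: [179.9, -0.0, -98.2]
force: [-0.3, 0.1, -0.5]
width: 1.003
grip_force: 0.0
```

Call:
carry_out:
  targets:
    - [[0,0,-0.2,0,0,0],[0,0,-0.2,0,0,0],[0,0,0,0,0,0]]

```text
time: 6.15
ee_pos: [436.8, -129.3, 7.1]
eef_rot: [180.0, 0.0, -98.2]
force: [-0.6, -0.4, -0.7]
width: 1.003
grip_force: 0.0
```

Call:
carry_out:
  targets:
    - [[0,0,0,0,0,0],[0,0,0,0,0,0],[0,0,0,0,0,0],[0,0,0,0,0,0],[0,0,0,0,0,0],[0,0,0,0,0,0],[0,0,0,0,0,0]]
  claw: 1

```text
time: 6.73
ee_pos: [437.6, -129.4, 8.3]
eef_rot: [-179.9, 0.0, -98.2]
force: [1.0, 0.2, 3.6]
width: 0.458
grip_force: 62.5
```

Gripped: opening is about 39 mm, which matches the bar's width. Next I lift slightly and turn it straight in.

Call:
carry_out:
  targets:
    - [[0,0,0.3,0,0,0],[0,0,0.3,0,0,0],[0,0.08,0,0,0,-0.5],[0,0.08,0,0,0,-1],[0,0.08,0,0,0,-1],[0,0.08,0,0,0,-1],[0,0.08,0,0,0,-1],[0,0.08,0,0,0,-1]]

```text
time: 7.4
ee_pos: [436.8, -117.4, 22.9]
eef_rot: [180.0, -0.0, -120.4]
force: [-0.2, -0.5, -1.0]
width: 0.454
grip_force: 61.8
```

Call:
carry_out:
  targets:
    - [[0,0.08,0,0,0,-1],[0,0.08,0,0,0,-1],[0,0.08,0,0,0,-1],[0,0.08,0,0,0,-1],[0,0.08,0,0,0,-1],[0,0.08,0,0,0,-1],[0,0.08,0,0,0,-1],[0,0.08,0,0,0,-1]]

```text
time: 8.07
ee_pos: [436.8, -101.4, 22.9]
eef_rot: [180.0, -0.0, -152.4]
force: [0.2, 0.5, -1.8]
width: 0.459
grip_force: 61.8
```

Call:
carry_out:
  targets:
    - [[0,0.08,0,0,0,-1],[0,0.08,0,0,0,-1],[0,0.08,0,0,0,-1],[0,0.08,0,0,0,-1],[0,0.08,0,0,0,-1],[0,0.08,0,0,0,-1],[0,0.08,0,0,0,-0.5],[0,0,0,0,0,0]]

```text
time: 8.73
ee_pos: [436.8, -87.2, 22.9]
eef_rot: [180.0, -0.0, -178.2]
force: [0.8, 0.1, -1.1]
width: 0.451
grip_force: 61.8
```

```bash
python3 - <<'E'
from h import *; import pickle
s=sensors.observe(); print(s["time"],s["ee_pos"],s["eef_rot"],s["width"],s["grip_force"],s["force"])
w=grab_frame("wrist"); pickle.dump(get_calibration("wrist"),open("w3.pkl","wb")); cv2.imwrite("pics/w3.png",w)
a=grab_frame("side"); cv2.imwrite("pics/s3.png",a); cv2.imwrite("pics/s3c.png",cv2.resize(a[160:310,220:420],(800,600),interpolation=cv2.INTER_CUBIC))
E
```

```text
8.7333 [436.81692145 -87.2340912   22.85432448] [ 1.79983924e+02 -2.58766557e-02 -1.78243991e+02] 0.45072833098200704 61.78120136260986 [ 0.84019932  0.06871136 -1.08148341]
```

View pics/w3.png

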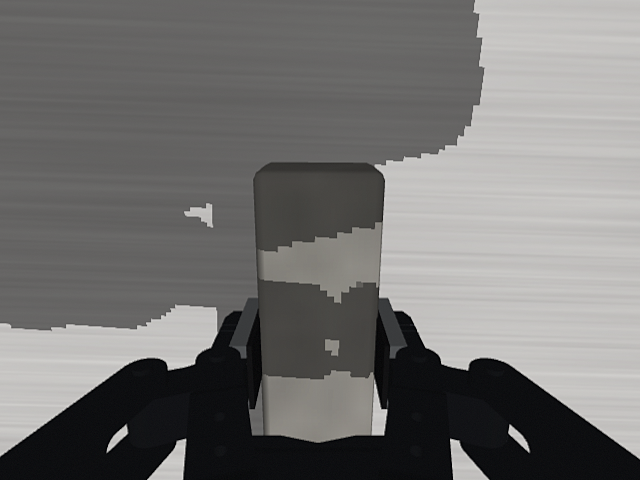

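View pics/s3c.png

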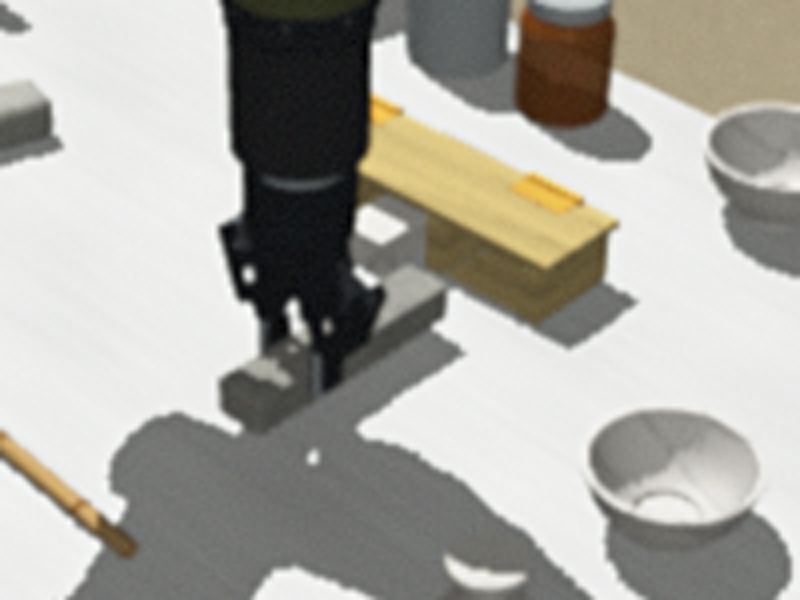

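The wrist picture shows the bar held square, with its rear end at (319,165). The side crop shows it level, pointing at the empty bay with the tip at (435,285) and the bowl clear at (672,465). Next I lower it and move in.

Call:
carry_out:
  targets:
    - [[0,-0.1,-0.4,0,0,0],[0.3,-0.1,0,0,0,0],[0.6,0,0,0,0,0],[0.6,0,0,0,0,0],[0.6,0,0,0,0,0]]

```text
time: 9.25
ee_pos: [489.8, -92.8, 11.7]
eef_rot: [180.0, -0.0, -178.2]
force: [-0.7, 0.3, -1.5]
width: 0.454
grip_force: 61.9
```

Call:
carry_out:
  targets:
    - [[0.5,0,0,0,0,0],[0.5,0,0,0,0,0],[0.5,0,0,0,0,0],[0.4,0,0,0,0,0]]

```text
time: 9.58
ee_pos: [537.4, -92.8, 11.4]
eef_rot: [180.0, -0.1, -178.2]
force: [-0.9, -0.1, -1.3]
width: 0.462
grip_force: 61.9
```

Call:
carry_out:
  targets:
    - [[0.2,0.06,-0.05,0,0,0],[0.2,0.06,-0.05,0,0,0],[0.15,0,0,0,0,0],[0.1,0,0,0,0,0],[0,0,0,0,0,0]]

```text
time: 10.0
ee_pos: [553.4, -89.5, 10.1]
eef_rot: [180.0, -0.0, -178.2]
force: [0.3, 0.3, -2.6]
width: 0.453
grip_force: 61.9
```

Call:
carry_out:
  targets:
    - [[0.08,0,0,0,0,0],[0.08,0,0,0,0,0],[0,0,0,0,0,0]]

```text
time: 10.25
ee_pos: [557.5, -89.5, 10.4]
eef_rot: [180.0, 0.0, -178.2]
force: [0.4, -0.3, -1.5]
width: 0.457
grip_force: 61.9
```

Continuing in small steps until the back board is felt.

Call:
carry_out:
  targets:
    - [[0.1,0,0,0,0,0],[0,0,0,0,0,0]]

```text
time: 10.42
ee_pos: [559.4, -89.5, 9.9]
eef_rot: [180.0, -0.1, -178.2]
force: [-2.2, 0.5, -1.2]
width: 0.454
grip_force: 61.9
```

Call:
carry_out:
  targets:
    - [[0.1,0,0,0,0,0],[0,0,0,0,0,0]]

```text
time: 10.58
ee_pos: [559.4, -89.8, 8.9]
eef_rot: [-180.0, -0.4, -178.2]
force: [-10.5, 0.4, 1.2]
width: 0.46
grip_force: 62.3
```

Call:
carry_out:
  targets:
    - [[0.1,0,0,0,0,0],[0,0,0,0,0,0]]

```text
time: 10.75
ee_pos: [559.6, -90.4, 8.5]
eef_rot: [-180.0, -0.7, -178.2]
force: [-20.6, 0.3, 5.8]
width: 0.453
grip_force: 62.9
```

The back board is felt at TCP x = 559.4, as computed. I ease off, lower and release.

Call:
carry_out:
  targets:
    - [[-0.2,0,-0.05,0,0,0],[0,0,-0.05,0,0,0],[0,0,0,0,0,0]]

```text
time: 11.0
ee_pos: [559.6, -89.7, 8.3]
eef_rot: [-180.0, -0.0, -178.2]
force: [-6.2, -0.1, 3.6]
width: 0.457
grip_force: 62.5
```

Call:
carry_out:
  targets:
    - [[0,0,0,0,0,0],[0,0,0,0,0,0],[0,0,0,0,0,0],[0,0,0,0,0,0],[0,0,0,0,0,0],[0,0,0,0,0,0],[0,0,0,0,0,0]]
  claw: -1

```text
time: 11.58
ee_pos: [559.9, -89.4, 7.7]
eef_rot: [180.0, 0.0, -178.2]
force: [-0.1, 0.5, 0.1]
width: 0.999
grip_force: 0.0
```

Call:
carry_out:
  targets:
    - [[0,0,0.4,0,0,0],[0,0,0.8,0,0,0],[0,0,1,0,0,0],[0,0,1,0,0,0],[-0.5,0,1,0,0,0],[-1,0,1,0,0,0],[-1,0,1,0,0,0],[-1,0,1,0,0,0]]

```text
time: 12.25
ee_pos: [471.1, -89.7, 189.5]
eef_rot: [-180.0, 0.0, -178.2]
force: [0.5, 0.4, 0.4]
width: 1.003
grip_force: 0.0
```

Call:
carry_out:
  targets:
    - [[-1,1,0,0,0,0],[-1,1,0,0,0,0],[0,1,0,0,0,0],[0,1,0,0,0,0],[0,1,0,0,0,0],[0,1,0,0,0,0],[0,1,0,0,0,0],[0,1,0,0,0,0]]

```text
time: 12.92
ee_pos: [422.1, 111.8, 188.8]
eef_rot: [179.9, 0.1, -178.2]
force: [0.4, 0.6, -0.2]
width: 1.002
grip_force: 0.0
```

Call:
carry_out:
  targets:
    - [[0,1,0,0,0,0],[0,1,0,0,0,0],[0,1,0,0,0,0],[0,0,0,0,0,0]]

```text
time: 13.25
ee_pos: [421.9, 188.4, 187.9]
eef_rot: [180.0, -0.0, -178.0]
force: [-0.1, -0.5, 0.1]
width: 1.004
grip_force: 0.0
```

```bash
python3 - <<'E'
from h import *
print(sensors.observe()["time"],sensors.observe()["force"])
a=grab_frame("side"); t=grab_frame("top")
cv2.imwrite("pics/end.png",np.hstack([cv2.resize(a[160:310,240:390],(400,400),interpolation=3),cv2.resize(t[160:300,225:365],(400,400),interpolation=3)]))
E
```

```text
13.25 [-0.13036503 -0.52044044  0.06349819]
```

View pics/end.png

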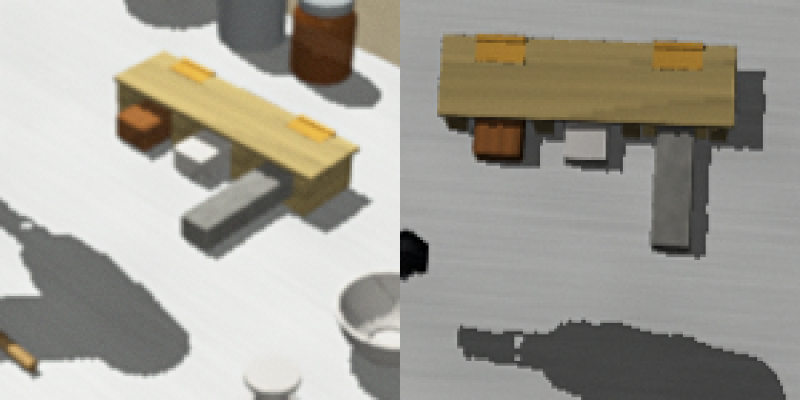

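Both views show the bar lying flat and straight in the right-hand bay, its outer end at (671,245) in the top half. The bowl is undisturbed and the arm is clear. I'll check that end's position, then hand in.

```bash
python3 - <<'E'
from h import *
c=get_calibration("top"); e=onz(c,225+271*.35,160+244*.35,30); print(e)
if 480<e[0]<510: print(finish_job())
E
```

```text
[500.6 -92.7]
the job is handed in; nothing more can be done
None
```

The pumice bar is in the empty right-hand bay, pushed to the back board, flat and straight, with about 120 mm standing out; the bowl looked undisturbed, and I handed the job in at about 13 s with the arm clear (no verdict came back).

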